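# Stow the spare deck fittings in the lidded tin under the chart riser

### The arm

A 6-joint arm with a two-finger parallel gripper is mounted at the origin on the work surface. World frame = base frame: x ahead of the robot, y to its left, z up, the work surface at z = 0. Lengths are in m, angles in rad, forces in N, time in s.
With the tool pointing down it reaches from about 0.275 to 0.85 m from the base axis. Payload 5.2 kg.
Tool frame: the origin (TCP) lies on the mounting face of the last link; the fingertips stand manip.tcp_to_tips ahead of it and the grasp point (between the pads) lies 155 mm ahead of it (manip.tcp_to_tips is the distance from the TCP to the fingertips, in m); z points along the fingers, y is the line along which they close (so a half turn about z gives the same grasp; the last joint's range is limited). The gripper opens to 85 mm and grips with 20 to 120 N. Pads are 22 mm wide; open, the fingers measure 114 mm over their backs; the gripper's body (76 mm by 85 mm) begins 54 mm behind the grasp point. The pads swing forward as they close: fully open they stand 13 mm farther back than shut.
Start: joints at [-1.336, 0.259, 1.535, -0, 1.348, -0.203], TCP at [0.233, -0.498, 0.405] pointing down, gripper open.
Joint ranges: [-3.14, 3.14], [-0.91, 2.08], [0.19, 2.58], [-1.22, 4.36], [0.22, 2.71], [-3.12, 3.12]. Speed limits (rad/s): [2.57, 2.57, 3.14, 3.14, 3.14, 3.14].

### API

Orientations are given as a rotation vector (axis times angle).
In Python, from workcell import manip, optics gives the robot as it stands. The module is installed in compiled form; this text tells all that it offers.
- The arm moves only by the tool step_arm, never from a script. Its argument "motion" is text: rows parted by semicolons, each of 5 numbers parted by spaces: the closure, from 0 (fully open) to 1 (shut), then the shift along the tool's x, y, z normalised to -1 to 1, where 1 is 15 cm, then the turn about the tool's z normalised to -1 to 1, where 1 is 45 degrees. In form: jaw x y z twist; .... A call has 1 to 12 rows; each row shifts and turns the commanded pose from where the row before left it, along the tool's axes as they then stand; what a row does not reach is not made up. A row lasts 1/8 s, in which the tool goes at most 62.5 mm and 10.7 degrees, less where a joint would pass 70% of its speed; a pose out of reach is approached as far as the arm can. A call with a number of a shift or a turn outside -1 to 1 is refused whole. A call with a gripper value outside its range is refused whole. The fingers move at their own pace and stop on an object; "force" is the grip in N (left out, the last holds). Time passes only in rows, so rows that do not move let the fingers close. It gives the time, the measured TCP pose, the force, the opening and the grip force at its end, in the units of the state.
- manip.observe(): the state, without advancing time (a new reading comes with each control period).
- optics.capture(name): name is "scene" or "top"; returns a dict with "color" (384x512x3 uint8, red, green, blue), "z_map" (384x512 float32, m along the optical axis (not along the pixel's ray), 0 where there is no reading), "vertical_fov" (degrees; the focal length in pixels is half the picture's height over the tangent of half this angle, whatever the lens; pixels are square), "cx", "cy" (the principal point, pixels), "extrinsics" (4x4, takes a point from camera to world coordinates). Camera axes: x right, y up, looking along -z (the intrinsics and any distortion apply to the point x, -y, -z); pixel columns grow to the right and rows downward; lengths in m; the calibration is good to about 2 mm. A picture is of the moment at which its call begins.
- manip.job_done(): hands the job in; it is judged then, once.
The state is a dict: "clock": time; "joint_pos": joint angles; "qd": joint speeds; "tau": joint torques, N m; "tool_pos": TCP position; "eef_rot": TCP orientation; "contact_force": force on the tool from outside, world axes, zero at the start; "wrist_torque": the same for the moment, N m; "finger_gap": finger opening in m; "grasp_force": force on a finger pad.
Only numpy, scipy, OpenCV 4.12 (cv2) and the standard library are available. Lean on these libraries where they do the work, as an engineer would, in place of code of your own. Each camera call takes 0.05 s, during which the arm holds its last target. There are 200 camera calls.

### The job

Stow the loose deck fittings (the fender end caps and mooring cleats lying about on the chart shelf) in the enamelled tin: draw out the door wedge that chocks the tin and set it aside, slide the tin by its near handle out from under the riser until the riser's top is no longer over any of it (slide it, do not lift it), lift the lid off by its knob and set it flat, knob up, on the shelf beside, put every fitting in the tin, and seat the lid on it again. Then slide the tin back between the riser's legs until its knob is under the riser's top again, with the near handle still sticking out, and chock it with the wedge as before: flat on the shelf below the near handle, thin end up against the tin. Leave the hourglass, the pen pot and the fuse case where they are.

Things in the scene. Friction and masses are not known exactly. Their poses are not given: they have to be found in the camera images.
- riser: fixed blue steel bridge shelf on the chart shelf: top 300 (its x) x 260 (its y) x 15 mm, underside 200 mm up, on four 16 mm corner legs (266 mm clear between them along its x), open on all sides; flat folders on top to 229 mm high. Origin: on the shelf under the middle of the top; z up
- riser_edge (a point): middle of the riser's near edge, on the shelf below it, at the riser's own y = -130 mm; the tin sticks out here and is pulled out towards the riser's -y
- tin: loose round white enamelled tin, 190 mm outer diameter, 130 mm high, wall 4 mm, mouth 178 mm across, floor 5 mm thick, 0.55 kg. Origin: centre of its underside; z up. A loop handle on its -y side (the near one) and one on its +y side. At the start its axis is 25 to 45 mm inside the riser's edge, so the lid cannot be lifted; it slides on the shelf
- tin_handle (a point): grasp point of the tin's near handle, 113 mm from its axis along its -y, 110 mm up. The handle is a level blue loop of 10 mm round bar, 62 mm wide over all along the tin's x, from the wall to 137 mm from the axis; pinch it across its width from above
- lid: the tin's loose round white lid, 200 mm diameter, 0.22 kg, resting on the rim: below, a tapered plug (166 narrowing to 152 mm, 8 mm deep) with about 6 mm play in the mouth; domed plate up to 22 mm above the origin; knob. Origin: centre of the plug's underside, z up; 122 mm above the tin's origin when seated, at shelf height when lying on the shelf
- lid_knob (a point): middle of the lid's black round knob, 46 mm above the lid's origin on its axis; knob 34 mm diameter, 24 mm high (34 to 58 mm above the lid's origin) on a thin stem
- wedge: loose chrome door wedge, 130 mm long (its y), 44 mm wide (its x), 34 mm high at the thick end (-y) sloping evenly to 6 mm at the thin end (+y), 0.25 kg. Origin: centre of its underside. It starts flat below the tin's near handle, thin end 5 to 15 mm from the tin's wall; draw it straight back before lifting, or it catches the handle. Grip it across the thicker half
- wedge_tip (a point): middle of the wedge's thin end, on its underside (65 mm along its +y from its origin)
- cap1: loose red plastic fender end cap (may be absent: None): a dome 60 mm diameter whose shoulder ends 28 mm up, with a round rope neck 29 mm diameter from 28 to 52 mm up, 0.09 kg. Origin: centre of its underside; z up through the neck
- cap2: loose red plastic fender end cap (may be absent: None): a dome 60 mm diameter whose shoulder ends 28 mm up, with a round rope neck 29 mm diameter from 28 to 52 mm up, 0.09 kg. Origin: centre of its underside; z up through the neck
- cleat1: loose aluminium horn cleat (may be absent: None), 102 mm long (its x): foot 56 x 26 x 6 mm, two short legs, and a horn bar 16 mm thick along x, its axis 29 mm up in the middle and 34 mm at the ends, 0.14 kg. Origin: centre of its underside
- cleat2: loose aluminium horn cleat (may be absent: None), 102 mm long (its x): foot 56 x 26 x 6 mm, two short legs, and a horn bar 16 mm thick along x, its axis 29 mm up in the middle and 34 mm at the ends, 0.14 kg. Origin: centre of its underside
- hourglass: glass hourglass with wooden ends, 80 mm diameter, 150 mm tall, bystander. Origin: centre of its underside
- pen_pot: stoneware pen pot with three pens, 86 mm diameter, pens to 160 mm high, bystander. Origin: centre of its underside
- fuse_case: latched aluminium fuse case, 110 (its x) x 190 (its y) x 60 mm, bystander. Origin: centre of its underside
Mind the look-alikes: they are no part of the job. Leave any brown or yellow look-alike of the cleat2 alone.

How it is judged:
On the way, in this order (a step that is already met when the one before it is completed fails the run):
1. the wedge is taken out and set aside (over 80 mm from where it was) and let go while the tin still stands under the riser (distance of wedge from where it was at the start of the episode above 0.08 m and height (world z) of wedge below 0.02 m and linear speed of wedge below 0.02 m/s and contact force between the fingers and wedge below 0.2 N and y of tin in the frame of riser above -0.15 m), for 0.2 s.
2. the tin, lid on, is slid out until no part of it is under the riser's top (y of tin in the frame of riser below -0.225 m and horizontal distance between lid and tin below 0.012 m and z of lid in the frame of tin between 0.116 and 0.128 m and angle between lid's own z axis and vertical below 0.07 rad and height (world z) of tin below 0.01 m), for 0.2 s.
3. the lid lies flat, knob up, on the shelf beside the tin, let go (height (world z) of lid below 0.012 m and angle between lid's own z axis and vertical below 0.1 rad and horizontal distance between lid and tin above 0.18 m and linear speed of lid below 0.02 m/s and contact force between the fingers and lid below 0.2 N), for 0.2 s.
4. every fitting is in the tin, let go (horizontal distance between each of cap1, cap2, cleat1, cleat2 and tin below 0.09 m and z of cap1 in the frame of tin between -0.005 and 0.115 m and z of cap2 in the frame of tin between -0.005 and 0.115 m and z of cleat1 in the frame of tin between -0.005 and 0.115 m and z of cleat2 in the frame of tin between -0.005 and 0.115 m and contact force between the fingers and cap1 below 0.2 N and contact force between the fingers and cap2 below 0.2 N and contact force between the fingers and cleat1 below 0.2 N and contact force between the fingers and cleat2 below 0.2 N), for 0.2 s.
5. the lid is seated on the tin again, let go (horizontal distance between lid and tin below 0.012 m and z of lid in the frame of tin between 0.116 and 0.128 m and angle between lid's own z axis and vertical below 0.07 rad and horizontal distance between each of cap1, cap2, cleat1, cleat2 and tin below 0.09 m and z of cap1 in the frame of tin between -0.005 and 0.115 m and z of cap2 in the frame of tin between -0.005 and 0.115 m and z of cleat1 in the frame of tin between -0.005 and 0.115 m and z of cleat2 in the frame of tin between -0.005 and 0.115 m and linear speed of lid below 0.02 m/s and contact force between the fingers and lid below 0.2 N), for 0.2 s.
6. the tin stands under the riser's top again with its lid on (y of tin in the frame of riser between -0.12 and -0.05 m and x of tin in the frame of riser between -0.045 and 0.045 m and height (world z) of tin below 0.008 m and angle between tin's own z axis and vertical below 0.05 rad and horizontal distance between lid and tin below 0.012 m and z of lid in the frame of tin between 0.116 and 0.128 m and angle between lid's own z axis and vertical below 0.07 rad), for 0.2 s.
At the end, for the whole second after the job is handed in: tin upright between the riser's legs (within 45 mm of the middle), its axis 10-80 mm inside the edge; every fitting in it; lid seated level, within 12 mm of centred; wedge flat below the near handle (within 45 mm), thin end within 20 mm of the wall; all released and at rest (all of step 6 and horizontal distance between each of cap1, cap2, cleat1, cleat2 and tin below 0.09 m and z of cap1 in the frame of tin between -0.005 and 0.115 m and z of cap2 in the frame of tin between -0.005 and 0.115 m and z of cleat1 in the frame of tin between -0.005 and 0.115 m and z of cleat2 in the frame of tin between -0.005 and 0.115 m and horizontal distance between wedge_tip and tin below 0.118 m and y of wedge in the frame of tin below -0.14 m and x of wedge in the frame of tin between -0.045 and 0.045 m and height (world z) of wedge below 0.008 m and angle between wedge's own z axis and vertical below 0.08 rad and linear speed of each of tin, lid, wedge below 0.02 m/s and contact force between the fingers and tin below 0.2 N and contact force between the fingers and lid below 0.2 N and contact force between the fingers and wedge below 0.2 N); the robot touches nothing.
It fails at once if the tin is lifted more than 30 mm or tipped (height (world z) of tin above 0.03 m or angle between tin's own z axis and vertical above 0.3 rad).
It fails at once if the hourglass, pen pot or fuse case is moved more than 30 mm or tipped (distance of any of hourglass, pen_pot, fuse_case from where it was at the start of the episode above 0.03 m or angle between any of hourglass, pen_pot, fuse_case's own z axis and vertical above 0.3 rad).
Of cap1, cap2, cleat1, cleat2 only 2 to 4 are there at a start; the rules pass over those that are not, and their reading is None.
At some moment in a run one of cap1, cap2, cleat1, cleat2, wedge may be knocked a few centimetres aside while the robot is not near it.
It also fails if it takes over 210 s, if anything falls off the work surface, if the arm or the gripper's body presses on something with over 40 N, if the wrist force passes 120 N, or if a joint passes its speed limit or range.

## Working session

There is one attempt and no reset: what is moved stays moved. The work goes in short steps, Python scripts to look and compute and a tool call to move; the robot and the scene stay as the last step left them, time stands still between calls to the robot, and variables do not carry over. Pictures are saved under pics/ and viewed, at most 14 in all, crops included, and the job is handed in when it is done.

Besides the shell and the picture viewer there is one more tool, called after "Request:" as a command line: name --argument value ..., lists and objects as JSON in quotes. step_arm: Moves the arm, as the interface text tells. Scaled input: -1 to 1 covers 15 cm each way for a shift and 45 degrees each way for a turn. Its arguments: {"type":"object","properties":{"motion":{"type":"string"},"force":{"type":"number"}},"required":["motion"]}

```bash
mkdir -p pics; cat > h.py <<'E'
import numpy as np, cv2
from workcell import manip, optics
def cap(name):
    d=optics.capture(name); return d
def cloud(d):
    z=d["z_map"].astype(float); H,W=z.shape
    f=H/2/np.tan(np.radians(d["vertical_fov"])/2)
    u,v=np.meshgrid(np.arange(W),np.arange(H))
    P=np.stack([(u-d["cx"])*z/f,-(v-d["cy"])*z/f,-z,np.ones_like(z)],-1)@np.array(d["extrinsics"]).T
    P=P[...,:3]; P[z==0]=np.nan
    return P
def save(d,n,crop=None,s=1):
    im=d["color"][...,::-1]
    if crop: im=im[crop[1]:crop[3],crop[0]:crop[2]]
    cv2.imwrite("pics/"+n,cv2.resize(im,None,fx=s,fy=s,interpolation=cv2.INTER_CUBIC))
E
python3 - <<'E'
from h import *
for n in("scene","top"):
    d=cap(n); save(d,n+"0.png",s=1.5); np.savez(n+"0.npz",P=cloud(d),c=d["color"])
    print({k:d[k] for k in d if k not in("color","z_map")}, [k for k in d])
print(manip.observe(),manip.tcp_to_tips)
E
```

```text
{'vertical_fov': 49.356759845664, 'cx': 260.1307568779346, 'cy': 197.89629158272143, 'extrinsics': array([[-0.41431722, -0.55768269,  0.71925743,  1.38414316],
       [ 0.9100454 , -0.24291247,  0.33587335,  0.36133928],
       [-0.01259415,  0.79371503,  0.60815938,  0.8333599 ],
       [ 0.        ,  0.        ,  0.        ,  1.        ]])} ['color', 'z_map', 'vertical_fov', 'cx', 'cy', 'extrinsics']
{'vertical_fov': 57.56062679012822, 'cx': 259.8429943353648, 'cy': 189.5086776121853, 'extrinsics': array([[ 0.00696812,  0.98829645, -0.15238623,  0.38790979],
       [-0.99919938,  0.01288508,  0.03787573, -0.00487347],
       [ 0.03939596,  0.15200031,  0.98759499,  1.11313135],
       [ 0.        ,  0.        ,  0.        ,  1.        ]])} ['color', 'z_map', 'vertical_fov', 'cx', 'cy', 'extrinsics']
{'clock': 0.1, 'joint_pos': array([-1.33581215e+00,  2.59252625e-01,  1.53595937e+00, -1.06478253e-05,
        1.34802058e+00, -2.02774716e-01]), 'qd': array([ 0.00143809, -0.00124298, -0.00136076, -0.00033963, -0.00184625,
        0.00084753]), 'tau': array([ 1.70041236e-03, -4.46971214e+01, -2.91245306e+01, -4.78968304e-04,
        6.29358474e-03,  3.20340371e-05]), 'tool_pos': array([ 0.23313663, -0.4979283 ,  0.40397275]), 'eef_rot': array([-3.06503734e+00, -6.81800295e-01,  5.77607365e-05]), 'contact_force': array([-0.7007005 , -0.5080163 , -0.01400363]), 'wrist_torque': array([0.01449429, 0.03465822, 0.01704465]), 'grasp_force': 0.0, 'finger_gap': 0.0854390152183078} 0.1734
```

View pics/top0.png

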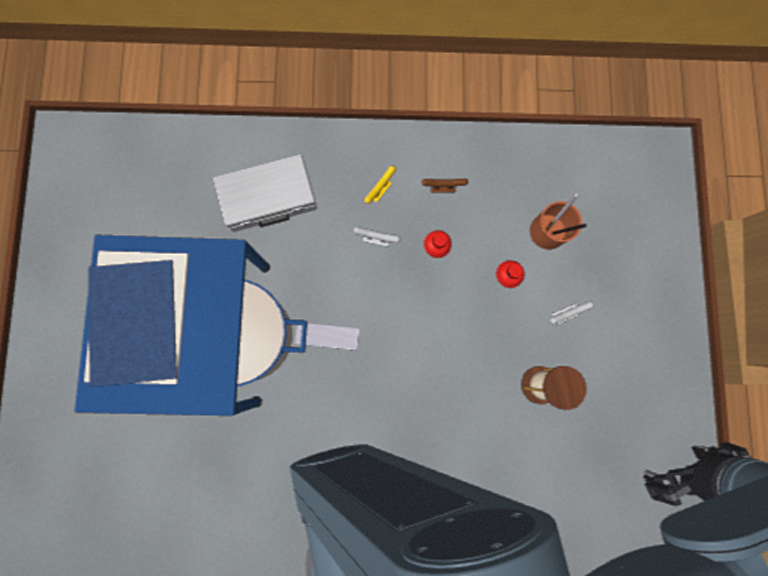

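View pics/scene0.png

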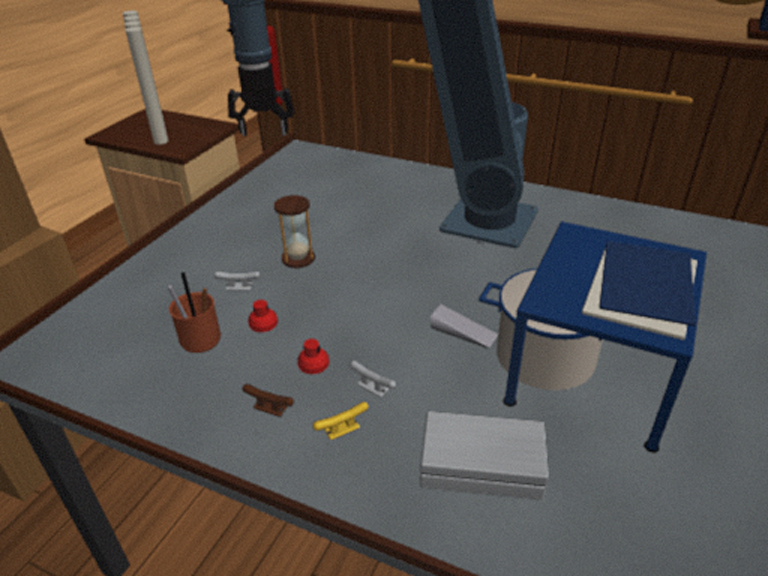

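The top view (1.5x pixels) shows:
- **Riser:** blue, at (160,325), with the tin under it.
- **Near handle and wedge:** handle at (298,335), wedge at (333,337).
- **Red caps:** (438,243) and (510,273).
- **Grey aluminium cleats:** (376,236) and (572,313).
- **Look-alikes to leave alone:** yellow cleat (380,185) and brown cleat (445,185).
- **Bystanders:** hourglass (553,387), pen pot (557,225), fuse case (265,190).

All four fittings are present. The wedge is the first thing to reach for. The fuse case is also metallic, but it is box-shaped.

```bash
cat >> h.py <<'E'
def blob(P,c,box,zr,hs=None,n=''):
    # box in 1x pixels of the top picture x0,y0,x1,y1
    m=np.zeros(P.shape[:2],bool); x0,y0,x1,y1=box; m[y0:y1,x0:x1]=1
    with np.errstate(invalid='ignore'): m&=(P[...,2]>zr[0])&(P[...,2]<zr[1])
    if hs: m&=hs(c.astype(int))
    p=P[m]
    r=cv2.minAreaRect((p[:,:2]*1000).astype(np.float32))
    v=np.linalg.svd(p[:,:2]-p[:,:2].mean(0),full_matrices=False)[2][0]
    print(n,len(p),'mean',p.mean(0).round(4),'rect c',np.round(r[0],1),'size',np.round(r[1],1),'axis deg %.1f'%(np.degrees(np.arctan2(v[1],v[0]))%180), 'corners',cv2.boxPoints(r).round().astype(int).tolist())
    return p
def circ(p):
    A=np.c_[2*p[:,:2],np.ones(len(p))]; s=np.linalg.lstsq(A,(p[:,:2]**2).sum(1),rcond=None)[0]
    return s[:2].round(4),np.sqrt(s[2]+s[0]**2+s[1]**2).round(4)
grey=lambda c:(c.max(-1)-c.min(-1)<25)
red=lambda c:(c[...,0]>c[...,1]+70)&(c[...,2]<c[...,0]-70)
blue=lambda c:(c[...,2]>c[...,0]+40)
white=lambda c:(c.min(-1)>140)
E
python3 - <<'E'
from h import *
d=np.load("top0.npz");P,c=d["P"],d["c"]
tbl=P[130:300:10,250:350:10,2];print("table z",np.nanmedian(tbl))
blob(P,c,(45,150,175,285),(.195,.235),None,'riser')
blob(P,c,(45,150,175,285),(.205,.222),blue,'risertop')
blob(P,c,(195,208,245,240),(.003,.05),None,'wedge')
blob(P,c,(185,205,207,240),(.09,.13),blue,'handle')
blob(P,c,(150,180,200,265),(.10,.16),white,'lid')
blob(P,c,(230,145,272,168),(.012,.06),None,'cleatA')
blob(P,c,(230,145,272,168),(.022,.06),None,'cleatA horn')
blob(P,c,(362,195,402,220),(.012,.06),None,'cleatB')
blob(P,c,(362,195,402,220),(.022,.06),None,'cleatB horn')
for n,b in(('capA',(278,150,306,175)),('capB',(325,170,355,195))):
    blob(P,c,b,(.008,.07),red,n); blob(P,c,b,(.045,.07),red,n+' neck')
blob(P,c,(340,240,395,275),(.14,.16),None,'hourglass top')
blob(P,c,(350,125,392,168),(.02,.2),None,'penpot')
blob(P,c,(135,95,215,155),(.05,.07),None,'fuse')
blob(P,c,(240,105,268,138),(.01,.07),None,'yellow')
blob(P,c,(278,112,314,132),(.01,.07),None,'brown')
d=cap("top"); save(d,"crop_wedge.png",(150,140,300,260),4)
E
```

```text
table z -0.0007413640566714674
riser 12370 mean [0.4516 0.3425 0.2199] rect c [456.3 346. ] size [260.7 300.7] axis deg 177.8 corners [[304, 218], [604, 213], [609, 474], [308, 479]]
risertop 6633 mean [0.4405 0.3078 0.2142] rect c [455.9 345.8] size [259.8 299. ] axis deg 168.0 corners [[304, 219], [603, 213], [608, 473], [309, 478]]
wedge 572 mean [0.4467 0.0793 0.0196] rect c [449.4  79.5] size [ 97.5 155.3] axis deg 84.2 corners [[400, 157], [402, 1], [499, 2], [497, 158]]
handle 128 mean [0.4406 0.1333 0.1139] rect c [441.6 137.7] size [41.5 66.8] axis deg 175.7 corners [[407, 119], [473, 115], [476, 156], [410, 161]]
lid 1449 mean [0.4452 0.1989 0.139 ] rect c [446.2 193.6] size [ 76.3 184.9] axis deg 178.2 corners [[353, 158], [538, 153], [540, 229], [355, 234]]
cleatA 165 mean [ 0.6596 -0.0163  0.0355] rect c [660.8 -16.3] size [100.3  15.9] axis deg 77.7 corners [[642, -64], [658, -67], [679, 31], [664, 34]]
cleatA horn 158 mean [ 0.6599 -0.0163  0.0363] rect c [660.8 -16.3] size [100.3  15.9] axis deg 77.7 corners [[642, -64], [658, -67], [679, 31], [664, 34]]
cleatB 157 me
[... 1016 characters left out ...]
 [75.7 79. ] axis deg 81.2 corners [[312, -323], [313, -402], [389, -402], [388, -323]]
penpot 670 mean [ 0.6818 -0.3913  0.0698] rect c [ 681.1 -391. ] size [85.  82.9] axis deg 130.5 corners [[624, -407], [696, -448], [738, -375], [666, -334]]
fuse 2104 mean [0.7459 0.2197 0.0585] rect c [747.7 220.2] size [111.2 190.2] axis deg 106.7 corners [[667, 295], [722, 113], [829, 145], [773, 327]]
yellow 154 mean [ 0.7705 -0.0226  0.0352] rect c [770.  -22.5] size [18.2 99. ] axis deg 143.2 corners [[725, 0], [804, -59], [815, -45], [736, 14]]
brown 165 mean [ 0.7787 -0.1617  0.0344] rect c [ 778.  -161.4] size [20.6 97.8] axis deg 91.6 corners [[766, -113], [769, -211], [790, -210], [787, -112]]
```

View pics/crop_wedge.png

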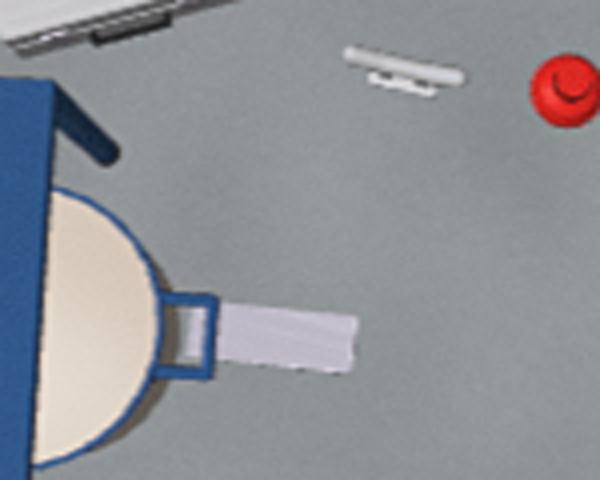

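The crop confirms the wedge: the pale bar right of the handle, about (285,337) in the crop, thin end left under the handle loop. Next I refine its pose and get the travel.

```bash
cat >> h.py <<'E'
from scipy.spatial.transform import Rotation as Ro
def go(x,y,z,yaw=None):
    "remaining travel in move units to grasp-point x,y, TCP z, tool-y heading yaw (deg, mod 180)"
    s=manip.observe(); R=Ro.from_rotvec(s["eef_rot"]).as_matrix()
    t=0
    ty=np.degrees(np.arctan2(R[1,1],R[0,1]))
    if yaw is not None: t=-((yaw-ty+90)%180-90)
    d=R.T@(np.array([x,y,z])-s["tool_pos"])
    a=np.radians(t); d2=np.array([np.cos(a)*d[0]+np.sin(a)*d[1],-np.sin(a)*d[0]+np.cos(a)*d[1],d[2]])
    print('now',s["tool_pos"].round(4),'ty %.1f'%ty,'| turn %.3f (units)'%(t/45),'| shift before turn',(d/.15).round(3),'after turn',(d2/.15).round(3),'t=%.1f'%s["clock"])
E
python3 - <<'E'
from h import *
d=np.load("top0.npz");P,c=d["P"],d["c"]
lav=lambda c:(c[...,0]>165)&(c[...,2]>c[...,1]+4)
print(c[224,215:240:6])
p=blob(P,c,(195,208,245,240),(.004,.05),lav,'wedge')
p=blob(P,c,(205,208,245,240),(.012,.05),None,'wedge thick')
go(.445,.05,.30,-3.5)
E
```

```text
[[187 183 197]
 [191 187 199]
 [191 188 201]
 [190 185 199]
 [140 142 147]]
wedge 523 mean [0.4468 0.0786 0.0209] rect c [447.7  85.5] size [129.4  43.8] axis deg 84.6 corners [[419, 23], [463, 19], [476, 148], [432, 152]]
wedge thick 447 mean [0.4463 0.0691 0.023 ] rect c [446.5  73.4] size [104.9  43.8] axis deg 82.5 corners [[419, 23], [463, 19], [474, 123], [430, 128]]
now [ 0.2331 -0.498   0.4041] ty -64.9 | turn -1.365 (units) | shift before turn [ 2.828 -2.709  0.698] after turn [3.732 1.187 0.698] t=0.1
```

Request:
step_arm --motion "0 0 0 0 -0.22;0 0 0 0 -0.22;0 0 0 0 -0.22;0 0 0 0 -0.22;0 0 0 0 -0.22;0 0 0 0 -0.22;0 0.34 0.1 0 0;0 0.34 0.1 0 0;0 0.34 0.1 0 0;0 0.34 0.1 0 0;0 0.34 0.1 0 0;0 0.34 0.1 0 0"

```text
clock: 1.65
tool_pos: [0.3524, -0.2005, 0.4046]
eef_rot: [2.326, 2.111, 0.0]
contact_force: [1.4, -1.5, -1.0]
finger_gap: 0.0857
grasp_force: 0.0
```

Request:
step_arm --motion "0 0.33 0.09 0.1 0;0 0.33 0.09 0.1 0;0 0.33 0.09 0.1 0;0 0.3 0.09 0.1 0;0 0.3 0.05 0.1 0;0 0.1 0.03 0.1 0;0 0 0 0 0;0 0 0 0 0"

```text
clock: 2.65
tool_pos: [0.4423, 0.0429, 0.3149]
eef_rot: [2.326, 2.111, -0.001]
contact_force: [0.6, -0.8, 0.2]
finger_gap: 0.0856
grasp_force: 0.0
```

```bash
python3 -c "
from h import *
go(.4445,.053,.178,-5.5)"
```

```text
now [0.4423 0.0429 0.3149] ty -5.5 | turn -0.001 (units) | shift before turn [0.069 0.008 0.913] after turn [0.069 0.008 0.913] t=2.6
```

Request:
step_arm --motion "0 0.07 0.01 0.2 0;0 0 0 0.25 0;0 0 0 0.25 0;0 0 0 0.15 0;0 0 0 0.06 0;1 0 0 0 0;1 0 0 0 0;1 0 0 0 0;1 0 0 0 0;1 0 0 0 0" --force 40

```text
clock: 3.9
tool_pos: [0.4453, 0.0539, 0.1794]
eef_rot: [2.324, 2.111, 0.002]
contact_force: [-1.1, -1.6, 7.1]
finger_gap: 0.0432
grasp_force: 41.5
```

Request:
step_arm --motion "1 -0.1 0 0 0;1 -0.17 0 0 0;1 -0.17 0 0 0;1 -0.16 0 0 0;1 0 0 -0.1 0;1 0 0 -0.15 0;1 0 0.24 0 0;1 0 0.24 0 0;1 0 0.24 0 0;1 0 0.234 0 0;1 0.2 0 0 0;1 0.2 0 0 0"

```text
clock: 5.4
tool_pos: [0.5846, 0.011, 0.2155]
eef_rot: [-2.326, -2.111, 0.0]
contact_force: [0.4, 0.8, -1.9]
finger_gap: 0.0434
grasp_force: 41.7
```

Request:
step_arm --motion "1 0.2 0 0 0;1 0.2 0 0 0;1 0 0 0 0;1 0 0 0.12 0;1 0 0 0.1 0;1 0 0 0.02 0;1 0 0 0 0;0 0 0 0 0;0 0 0 0 0;0 0 0 0 0;0 0 0 -0.2 0;0 0 0 -0.35 0"

```text
clock: 6.9
tool_pos: [0.5892, 0.0701, 0.2608]
eef_rot: [-2.323, -2.109, 0.006]
contact_force: [1.3, 0.1, 0.1]
finger_gap: 0.0853
grasp_force: 0.0
```

Request:
step_arm --motion "0 0 0 -0.35 0;0 0 0 -0.2 0;0 0 0 0 0"

```text
clock: 7.28
tool_pos: [0.5908, 0.0702, 0.3479]
eef_rot: [2.322, 2.109, 0.007]
contact_force: [0.5, 0.2, -0.7]
finger_gap: 0.0856
grasp_force: 0.0
```

```bash
python3 - <<'E'
from h import *
d=cap("top");P,c=cloud(d),d["color"]; save(d,"t1.png",(100,90,400,290),2)
lav=lambda c:(c[...,0]>165)&(c[...,2]>c[...,1]+4)
blob(P,c,(195,140,245,240),(.003,.05),lav,'wedge')
p=blob(P,c,(180,205,210,240),(.10,.13),blue,'handle')
m=p
# lid plate rim circle: use blue rim of lid/tin? use white dome points
q=blob(P,c,(150,180,200,265),(.12,.16),white,'lid')
go(.441,.14,.30,-3.5)
E
```

```text
wedge 190 mean [0.5958 0.1391 0.0113] rect c [594.1 126.4] size [75.7 43.4] axis deg 59.9 corners [[568, 92], [611, 86], [620, 161], [577, 167]]h.py:23: RuntimeWarning: Mean of empty slice.
  v=np.linalg.svd(p[:,:2]-p[:,:2].mean(0),full_matrices=False)[2][0]
  ret = um.true_divide(
Traceback (most recent call last):
  File "h.py", line 23, in blob
    v=np.linalg.svd(p[:,:2]-p[:,:2].mean(0),full_matrices=False)[2][0]
      ~~~~~~~~~~~~~~~~~~~~~~~~~~~~~~~~~~~~~~~~~~~~~~~~~~~~~~~~~~~~~^^^
IndexError: index 0 is out of bounds for axis 0 with size 0
```

View pics/t1.png

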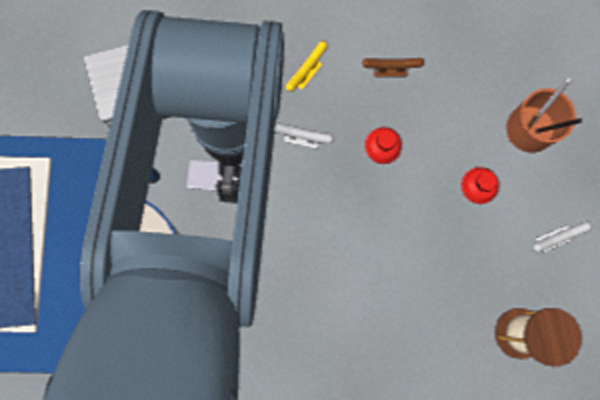

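The crop shows the wedge set down at (205,175), clear of the tin, though the arm hides the tin. The tin hasn't been touched, so the first handle estimate still holds.

Request:
step_arm --motion "0 0.09 -0.26 0 -0.04;0 0.09 -0.26 0 0;0 0.09 -0.26 0 0;0 0.09 -0.25 0 0;0 0 0 0 0;0 0 0 0 0"

```text
clock: 8.07
tool_pos: [0.4401, 0.1352, 0.3439]
eef_rot: [-2.292, -2.148, 0.001]
contact_force: [0.7, -1.2, -0.4]
finger_gap: 0.085
grasp_force: 0.0
```

```bash
python3 - <<'E'
from h import *
go(.4415,.141,.262,-3.8)
d=cap("scene");P,c=cloud(d),d["color"]; save(d,"s1.png",(280,130,480,280),3.5)
E
```

```text
now [0.4401 0.1352 0.3439] ty -3.7 | turn 0.002 (units) | shift before turn [0.039 0.007 0.546] after turn [0.039 0.007 0.546] t=8.1
```

View pics/s1.png

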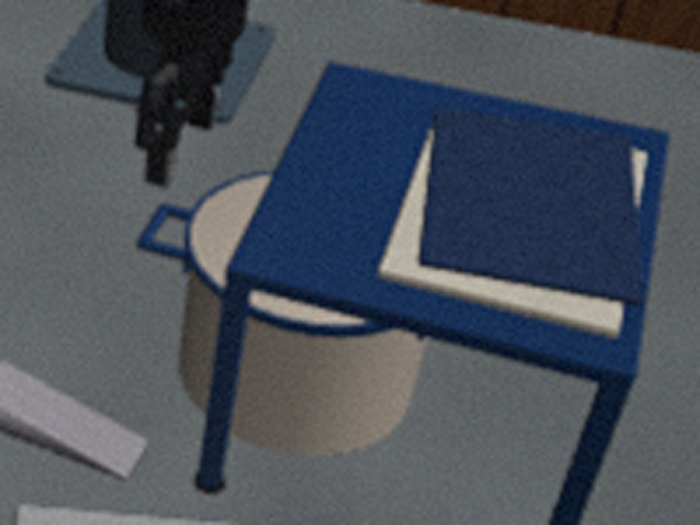

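The gripper hangs above the handle loop at (165,230), with the tin under the riser. I'll descend and grip.

Request:
step_arm --motion "0 0.04 0.007 0.2 0;0 0 0 0.2 0;0 0 0 0.12 0;0 0 0 0.03 0;0 0 0 0 0;1 0 0 0 0;1 0 0 0 0;1 0 0 0 0;1 0 0 0 0;1 0 0 0 0" --force 40

```text
clock: 9.38
tool_pos: [0.4418, 0.1412, 0.2634]
eef_rot: [2.291, 2.147, 0.003]
contact_force: [-0.9, -1.4, 5.4]
finger_gap: 0.0604
grasp_force: 42.5
```

Request:
step_arm --motion "1 -0.04 0 0 0;1 -0.08 0.005 0 0;1 -0.1 0.005 0 0;1 -0.12 0.005 0 0;1 -0.12 0.005 0 0;1 -0.12 0.005 0 0;1 -0.12 0.005 0 0;1 -0.12 0.005 0 0;1 -0.1 0.005 0 0;1 -0.08 0 0 0;1 -0.03 0 0 0;1 0 0 0 0"

```text
clock: 10.88
tool_pos: [0.4374, -0.0129, 0.2629]
eef_rot: [-2.294, -2.146, -0.004]
contact_force: [-0.4, 6.5, 4.2]
finger_gap: 0.0603
grasp_force: 43.0
```

Request:
step_arm --motion "1 0 0 0 0;0 0 0 0 0;0 0 0 0 0;0 0 0 0 0;0 0 0 -0.15 0;0 0 0 -0.3 0;0 0 0 -0.3 0;0 -0.3 0 -0.1 0;0 -0.35 0 0 0;0 -0.35 0 0 0;0 -0.35 0 0 0;0 -0.2 0 0 0"

```text
clock: 12.38
tool_pos: [0.4217, -0.2479, 0.3896]
eef_rot: [2.294, 2.146, -0.001]
contact_force: [0.4, -0.2, -0.4]
finger_gap: 0.0849
grasp_force: 0.0
```

```bash
python3 - <<'E'
from h import *
print(manip.observe()["tool_pos"],manip.observe()["clock"])
d=cap("top");P,c=cloud(d),d["color"]; save(d,"t2.png",(100,90,400,290),2)
np.savez("t2.npz",P=P,c=c)
blob(P,c,(195,180,280,270),(.16,.20),None,'knob')
p=blob(P,c,(150,170,280,270),(.12,.16),white,'lid'); print(circ(cv2.convexHull((p[:,:2]*1000).astype(np.float32))[:,0]))
E
```

```text
[ 0.42173095 -0.24794612  0.38956774] 12.375
knob 134 mean [0.443  0.0968 0.178 ] rect c [443.3  96.9] size [31.9 31.6] axis deg 49.1 corners [[427, 112], [428, 81], [460, 81], [459, 113]]
lid 3622 mean [0.442  0.0969 0.1394] rect c [443.7  97.3] size [188.1 190.2] axis deg 100.7 corners [[310, 96], [446, -36], [577, 99], [441, 231]]
(array([443.7132,  97.356 ]), np.float64(95.4319))
```

View pics/t2.png

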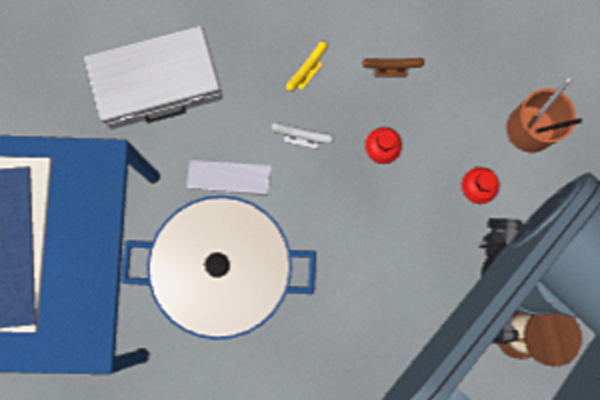

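Tin is fully out: lid knob at (217,264) in the crop, wedge at (229,177). Now the lid.

Request:
step_arm --motion "0 0.33 0 0 0;0 0.33 0 0 0;0 0.33 0 0 0;0 0.33 0 0 0;0 0.33 0 0 0;0 0.33 0 0 0;0 0.2 0 0 0;0 0.125 0 0 0;0 0 0 0.1 0;0 0 0 0 0;0 0 0 0 0"

```text
clock: 13.8
tool_pos: [0.4447, 0.0989, 0.3744]
eef_rot: [-2.293, -2.147, 0.001]
contact_force: [0.3, 0.3, 0.5]
finger_gap: 0.0852
grasp_force: 0.0
```

```bash
python3 -c "
from h import *
go(.4433,.0968,.325)"
```

```text
now [0.4447 0.0989 0.3744] ty -3.8 | turn 0.000 (units) | shift before turn [-0.014 -0.008  0.329] after turn [-0.014 -0.008  0.329] t=13.8
```

Request:
step_arm --motion "0 -0.014 -0.008 0.12 0;0 0 0 0.12 0;0 0 0 0.07 0;0 0 0 0.02 0;1 0 0 0 0;1 0 0 0 0;1 0 0 0 0;1 0 0 0 0;1 0 0 0 0;1 0 0 -0.08 0;1 0 0 -0.15 0;1 0 0 -0.15 0" --force 60

```text
clock: 15.3
tool_pos: [0.4432, 0.0977, 0.383]
eef_rot: [-2.292, -2.148, 0.001]
contact_force: [0.1, 0.9, -1.9]
finger_gap: 0.0323
grasp_force: 59.8
```

Request:
step_arm --motion "1 0 0 -0.1 0;1 -0.1 0 0 0;1 -0.2 0 0 0;1 -0.25 0 0 0;1 -0.25 0 0 0;1 -0.25 0 0 0;1 -0.25 0 0 0;1 -0.2 0 0 0;1 -0.1 0 0 0;1 0 0 0 0;1 0 0 0 0"

```text
clock: 16.68
tool_pos: [0.4276, -0.1412, 0.3969]
eef_rot: [-2.291, -2.148, -0.0]
contact_force: [0.6, 0.3, -2.7]
finger_gap: 0.032
grasp_force: 59.9
```

Request:
step_arm --motion "1 0 0 0.2 0;1 0 0 0.3 0;1 0 0 0.3 0;1 0 0 0.25 0;1 0 0 0.13 0;1 0 0 0.05 0;1 0 0 0.03 0;1 0 0 0.015 0;1 0 0 0 0;1 0 0 0 0"

```text
clock: 17.92
tool_pos: [0.428, -0.142, 0.2065]
eef_rot: [2.292, 2.147, 0.0]
contact_force: [-0.7, 0.4, -2.6]
finger_gap: 0.0327
grasp_force: 60.0
```

Request:
step_arm --motion "1 0 0 0.01 0;1 0 0 0.007 0;1 0 0 0 0"

```text
clock: 18.3
tool_pos: [0.4278, -0.1419, 0.204]
eef_rot: [2.292, 2.148, 0.0]
contact_force: [-1.9, 0.2, 5.5]
finger_gap: 0.0322
grasp_force: 61.1
```

Request:
step_arm --motion "0 0 0 0 0;0 0 0 0 0;0 0 0 0 0;0 0 0 -0.2 0;0 0 0 -0.35 0;0 0 0 -0.25 0;0 0.01 0.3 0 0;0 0.01 0.35 0 0;0 0.01 0.35 0 0;0 0.01 0.3 0 0;0 0.01 0.17 0 0;0 0 0 0 0"

```text
clock: 19.8
tool_pos: [0.6495, -0.1485, 0.3224]
eef_rot: [-2.291, -2.149, 0.0]
contact_force: [-1.5, -0.3, -0.4]
finger_gap: 0.0855
grasp_force: 0.0
```

```bash
cat > f.py <<'E'
from h import *
d=cap("top");P,c=cloud(d),d["color"]
m=cv2.connectedComponentsWithStats(red(c.astype(int)).astype(np.uint8))
for s in m[2][1:]:
    if s[4]>60: blob(P,c,(s[0]-1,s[1]-1,s[0]+s[2]+1,s[1]+s[3]+1),(.045,.07),red,'cap neck')
def t(n,b,f):
    try: blob(P,c,b,*f,n)
    except Exception: print(n,'none')
t('cleatA',(210,140,272,170),((.022,.06),grey))
t('cleatB',(355,185,410,228),((.022,.06),grey))
lav=lambda c:(c[...,0]>165)&(c[...,2]>c[...,1]+4)
t('wedge',(185,145,250,190),((.003,.05),lav))
t('lid knob',(255,175,330,255),((.045,.09),lambda c:c.max(-1)<60))
E
python3 - <<'E'
from f import *
blob(P,c,(240,170,345,270),(.014,.03),white,'lid')
go(.648,-.1475,.207)
E
```

```text
cap neck 1 mean [ 0.6741 -0.3729  0.0469] rect c [ 674.1 -372.9] size [0. 0.] axis deg 0.0 corners [[674, -373], [674, -373], [674, -373], [674, -373]]
cap neck 34 mean [ 0.6536 -0.1463  0.0512] rect c [ 654.2 -147.7] size [22.3 17.2] axis deg 43.2 corners [[642, -154], [657, -161], [667, -141], [651, -134]]
cap neck 67 mean [ 0.5852 -0.3054  0.0509] rect c [ 585.5 -305.5] size [26.  25.8] axis deg 158.3 corners [[571, -317], [597, -320], [600, -294], [574, -291]]
cleatA 139 mean [ 0.6612 -0.0103  0.0357] rect c [661.8 -10.6] size [89.2 16.2] axis deg 77.7 corners [[644, -52], [660, -56], [679, 31], [664, 35]]
cleatB 158 mean [ 0.5004 -0.4247  0.0366] rect c [ 500.4 -425.6] size [15.8 99.9] axis deg 112.9 corners [[474, -383], [513, -475], [527, -469], [488, -377]]
wedge 570 mean [0.5922 0.0983 0.0195] rect c [603.3  71.7] size [ 94.  195.5] axis deg 87.1 corners [[524, 146], [595, -36], [682, -3], [612, 180]]
lid knob none
lid 8 mean [ 0.4172 -0.2342  0.0154] rect c [ 417.8 -235. ] size [ 5.8 19.1] axis deg 176.4 corners [[408, -236], [427, -240], [428, -234], [409, -230]]
now [ 0.6484 -0.1485  0.3224] ty -3.7 | turn 0.000 (units) | shift before turn [ 0.006 -0.002  0.769] after turn [ 0.006 -0.002  0.769] t=19.9h.py:23: RuntimeWarning: Mean of empty slice.
  v=np.linalg.svd(p[:,:2]-p[:,:2].mean(0),full_matrices=False)[2][0]
  ret = um.true_divide(
```

Cap A unchanged. Grasp it and lift.

Request:
step_arm --motion "0 0.006 0 0.3 0;0 0 0 0.25 0;0 0 0 0.15 0;0 0 0 0.07 0;0 0 0 0 0;1 0 0 0 0;1 0 0 0 0;1 0 0 0 0;1 0 0 0 0;1 0 0 0 0;1 0 0 -0.2 0;1 0 0 -0.35 0" --force 40

```text
clock: 21.35
tool_pos: [0.6474, -0.1474, 0.2882]
eef_rot: [-2.288, -2.144, 0.004]
contact_force: [0.8, -0.6, -0.7]
finger_gap: 0.0274
grasp_force: 39.7
```

Request:
step_arm --motion "1 0 0 -0.35 0;1 0 0 -0.3 0;1 0.2 -0.16 0 0;1 0.26 -0.22 0 0;1 0.26 -0.22 0 0;1 0.26 -0.22 0 0;1 0.26 -0.22 0 0;1 0.26 -0.22 0 0;1 0.2 -0.15 0 0;1 0.1 -0.07 0 0;1 0 0 0 0;1 0 0 0 0"

```text
clock: 22.85
tool_pos: [0.4452, 0.1353, 0.3879]
eef_rot: [2.292, 2.147, 0.0]
contact_force: [-0.1, 0.3, -1.0]
finger_gap: 0.0275
grasp_force: 39.8
```

```bash
python3 -c "
from h import *
go(.4435,.137,.25)"
```

```text
now [0.4452 0.1353 0.3879] ty -3.7 | turn 0.000 (units) | shift before turn [ 0.011 -0.013  0.919] after turn [ 0.011 -0.013  0.919] t=22.9
```

Request:
step_arm --motion "1 0.01 -0.01 0.3 0;1 0 0 0.3 0;1 0 0 0.22 0;1 0 0 0.1 0;1 0 0 0 0;0 0 0 0 0;0 0 0 0 0;0 0 0 0 0;0 0 0 -0.2 0;0 0 0 -0.35 0;0 0 0 -0.25 0;0 0 0 0 0"

```text
clock: 24.35
tool_pos: [0.4438, 0.1378, 0.3736]
eef_rot: [2.288, 2.145, 0.01]
contact_force: [-0.4, 0.5, -0.6]
finger_gap: 0.0856
grasp_force: 0.0
```

```bash
python3 -c "
from h import *
go(.5855,-.305,.32)"
```

```text
now [0.4438 0.1378 0.3736] ty -3.7 | turn 0.000 (units) | shift before turn [-2.886  1.13   0.363] after turn [-2.886  1.13   0.363] t=24.4
```

Request:
step_arm --motion "0 -0.2 0.08 0 0;0 -0.34 0.13 0 0;0 -0.34 0.13 0 0;0 -0.34 0.13 0 0;0 -0.34 0.13 0 0;0 -0.34 0.13 0 0;0 -0.34 0.13 0.06 0;0 -0.34 0.14 0.1 0;0 -0.2 0.08 0.1 0;0 -0.11 0.05 0.1 0;0 0 0 0 0;0 0 0 0 0"

```text
clock: 25.85
tool_pos: [0.5839, -0.3046, 0.3161]
eef_rot: [-2.291, -2.149, -0.0]
contact_force: [-0.0, 0.7, -0.1]
finger_gap: 0.0858
grasp_force: 0.0
```

```bash
python3 - 2>/dev/null <<'E'
from f import *
go(.5855,-.305,.207)
E
python3 - <<'E'
s=open('f.py').read()
s=s.replace("if s[4]>60: blob(P,c,(s[0]-1,s[1]-1,s[0]+s[2]+1,s[1]+s[3]+1),(.045,.07),red,'cap neck')","if s[4]>60: t('cap neck',(s[0]-1,s[1]-1,s[0]+s[2]+1,s[1]+s[3]+1),((.045,.07),red))")
i=s.index("def t("); j=s.index("t('cleatA'"); k=s.index("m=cv2")
s=s[:k]+s[i:j]+s[k:i]+s[j:]
open('f.py','w').write(s)
E
python3 -W ignore - <<'E'
from f import *
go(.5855,-.305,.207)
E
```

```text
cap neck none
cap neck 73 mean [0.4443 0.1353 0.0559] rect c [444.3 135.1] size [24.4 26.4] axis deg 105.4 corners [[432, 148], [432, 122], [457, 122], [456, 148]]
cleatA 158 mean [ 0.6599 -0.0163  0.0362] rect c [660.7 -16.2] size [100.5  15.5] axis deg 77.7 corners [[642, -63], [657, -67], [679, 31], [664, 35]]
cleatB 1 mean [ 0.5229 -0.4602  0.0356] rect c [ 522.9 -460.2] size [0. 0.] axis deg 0.0 corners [[523, -460], [523, -460], [523, -460], [523, -460]]
wedge 568 mean [0.5922 0.099  0.0195] rect c [621.9  89.2] size [147.5 105.5] axis deg 86.1 corners [[563, 21], [668, 11], [681, 158], [576, 168]]
lid knob 71 mean [ 0.4281 -0.1415  0.0575] rect c [ 428.6 -141.6] size [24.1 27.4] axis deg 93.1 corners [[416, -128], [417, -156], [441, -155], [440, -128]]
now [ 0.5841 -0.3045  0.317 ] ty -3.6 | turn 0.000 (units) | shift before turn [-0.002  0.009  0.733] after turn [-0.002  0.009  0.733] t=25.9
```

Request:
step_arm --motion "0 0 0.009 0.3 0;0 0 0 0.25 0;0 0 0 0.12 0;0 0 0 0.065 0;0 0 0 0 0;1 0 0 0 0;1 0 0 0 0;1 0 0 0 0;1 0 0 0 0;1 0 0 0 0;1 0 0 -0.2 0;1 0 0 -0.35 0" --force 40

```text
clock: 27.45
tool_pos: [0.5844, -0.3054, 0.2858]
eef_rot: [-2.287, -2.143, 0.002]
contact_force: [1.4, -0.1, -1.0]
finger_gap: 0.0276
grasp_force: 39.7
```

```bash
python3 -c "
from h import *
go(.4435,.057,.385)"
```

```text
now [ 0.5844 -0.3054  0.2858] ty -3.7 | turn 0.000 (units) | shift before turn [ 2.353 -1.098 -0.646] after turn [ 2.353 -1.098 -0.646] t=27.4
```

Request:
step_arm --motion "1 0 0 -0.3 0;1 0.2 -0.1 -0.3 0;1 0.3 -0.14 0 0;1 0.3 -0.14 0 0;1 0.3 -0.14 0 0;1 0.3 -0.14 0 0;1 0.3 -0.14 0 0;1 0.3 -0.14 0 0;1 0.2 -0.1 0 0;1 0.14 -0.05 0 0;1 0 0 0 0;1 0 0 0 0"

```text
clock: 28.95
tool_pos: [0.4451, 0.0545, 0.378]
eef_rot: [2.292, 2.148, -0.001]
contact_force: [1.1, -0.7, -0.0]
finger_gap: 0.0274
grasp_force: 39.8
```

```bash
python3 -c "
from h import *
go(.4435,.055,.25)"
```

```text
now [0.4451 0.0545 0.378 ] ty -3.7 | turn 0.000 (units) | shift before turn [ 0.003 -0.011  0.854] after turn [ 0.003 -0.011  0.854] t=28.9
```

Request:
step_arm --motion "1 0.003 -0.01 0.3 0;1 0 0 0.28 0;1 0 0 0.18 0;1 0 0 0.09 0;1 0 0 0 0;0 0 0 0 0;0 0 0 0 0;0 0 0 0 0;0 0 0 -0.2 0;0 0 0 -0.35 0;0 0 0 -0.25 0;0 0 0 0 0"

```text
clock: 30.45
tool_pos: [0.4443, 0.0554, 0.3741]
eef_rot: [2.288, 2.144, 0.008]
contact_force: [0.1, -0.7, -0.5]
finger_gap: 0.0852
grasp_force: 0.0
```

```bash
python3 -W ignore - <<'E'
from f import *
go(.6608,-.0163,.32,-12.3)
E
```

```text
cap neck none
cleatA 158 mean [ 0.6599 -0.0163  0.0363] rect c [660.7 -16.2] size [100.4  15.5] axis deg 77.8 corners [[643, -64], [658, -67], [679, 31], [664, 35]]
cleatB 157 mean [ 0.5003 -0.4247  0.0366] rect c [ 500.5 -425.9] size [ 15.9 100.7] axis deg 113.0 corners [[473, -383], [513, -475], [528, -469], [488, -376]]
wedge 424 mean [0.5985 0.094  0.0206] rect c [607.1  67.7] size [ 87.2 186.5] axis deg 88.3 corners [[532, 138], [601, -35], [682, -2], [613, 171]]
lid knob 71 mean [ 0.428  -0.1412  0.0572] rect c [ 428.5 -141.9] size [24.  27.9] axis deg 89.7 corners [[416, -128], [417, -156], [441, -156], [440, -128]]
now [0.4436 0.0555 0.3722] ty -3.7 | turn 0.191 (units) | shift before turn [-0.384  1.474  0.354] after turn [-0.159  1.515  0.354] t=30.5
```

Request:
step_arm --motion "0 0 0 0 0.19;0 -0.02 0.25 0 0;0 -0.03 0.35 0 0;0 -0.03 0.35 0.05 0;0 -0.03 0.3 0.1 0;0 -0.03 0.2 0.1 0;0 -0.02 0.06 0.1 0;0 0 0 0 0;0 0 0 0 0"

```text
clock: 31.62
tool_pos: [0.6588, -0.0156, 0.3183]
eef_rot: [-2.445, -1.971, 0.001]
contact_force: [0.1, -0.0, 0.6]
finger_gap: 0.0851
grasp_force: 0.0
```

```bash
python3 -W ignore - <<'E'
from h import *
go(.6608,-.0163,.186,-12.3)
E
```

```text
now [ 0.6588 -0.0156  0.3183] ty -12.2 | turn 0.001 (units) | shift before turn [-0.002  0.015  0.882] after turn [-0.002  0.015  0.882] t=31.6
```

Request:
step_arm --motion "0 0 0.014 0.3 0;0 0 0 0.3 0;0 0 0 0.18 0;0 0 0 0.1 0;0 0 0 0 0;1 0 0 0 0;1 0 0 0 0;1 0 0 0 0;1 0 0 0 0;1 0 0 0 0;1 0 0 -0.2 0;1 0 0 -0.35 0" --force 50

```text
clock: 33.12
tool_pos: [0.6607, -0.0165, 0.2664]
eef_rot: [-2.442, -1.968, 0.007]
contact_force: [0.7, 0.1, -1.7]
finger_gap: 0.0141
grasp_force: 49.1
```

```bash
python3 -c "
from h import *
go(.4435,.099,.38,81)"
```

```text
now [ 0.6607 -0.0165  0.2664] ty -12.3 | turn 1.927 (units) | shift before turn [ 0.445 -1.584 -0.747] after turn [-1.556 -0.534 -0.747] t=33.1
```

Request:
step_arm --motion "1 0 0 -0.35 0;1 0 0 -0.35 0;1 0.06 -0.15 -0.05 0;1 0.1 -0.25 0 0;1 0.1 -0.25 0 0;1 0.1 -0.25 0 0;1 0.08 -0.22 0 0;1 0.056 -0.156 0 0;1 0 0 0 -0.19;1 0 0 0 0;1 0 0 0 0"

```text
clock: 34.5
tool_pos: [0.4907, 0.0966, 0.381]
eef_rot: [-2.295, -2.145, 0.0]
contact_force: [0.2, 0.5, -1.7]
finger_gap: 0.0145
grasp_force: 49.2
```

```bash
python3 -c "
from h import *
go(.489,.097,.244,-3.7)"
```

```text
now [0.4907 0.0966 0.381 ] ty -3.9 | turn -0.004 (units) | shift before turn [ 0.002 -0.011  0.913] after turn [ 0.002 -0.011  0.913] t=34.5
```

Request:
step_arm --motion "1 0 -0.01 0.3 0;1 0 0 0.3 0;1 0 0 0.21 0;1 0 0 0.1 0;1 0 0 0 0;0.6 0 0 0 0;0.6 0 0 0 0;0.6 0 0 0 0;0.6 0 0 -0.2 0;0.6 0 0 -0.35 0;0.6 0 0 -0.3 0;0 0 0 0 0"

```text
clock: 36.0
tool_pos: [0.4908, 0.0968, 0.3781]
eef_rot: [2.286, 2.141, 0.014]
contact_force: [0.7, -0.3, 0.2]
finger_gap: 0.051
grasp_force: 0.0
```

```bash
python3 -W ignore - <<'E'
from f import *
go(.5005,-.426,.32,23)
E
```

```text
cap neck none
cap neck 75 mean [0.4485 0.053  0.0563] rect c [449.5  52.7] size [27.3 24.2] axis deg 8.4 corners [[436, 65], [436, 41], [463, 41], [463, 65]]
cap neck 8 mean [0.434  0.1346 0.0576] rect c [433.6 135.7] size [12.2  3. ] axis deg 82.8 corners [[432, 130], [435, 130], [435, 142], [432, 142]]
cleatA none
cleatB 158 mean [ 0.5003 -0.4246  0.0369] rect c [ 500.6 -426.2] size [ 16.  100.8] axis deg 112.9 corners [[474, -383], [513, -476], [528, -470], [488, -377]]
wedge 146 mean [0.5876 0.0516 0.0295] rect c [587.7  52.4] size [32.  44.4] axis deg 3.0 corners [[564, 38], [608, 35], [611, 66], [567, 70]]
lid knob 72 mean [ 0.4281 -0.1414  0.0574] rect c [ 428.5 -142. ] size [24.  27.3] axis deg 98.5 corners [[416, -128], [417, -156], [441, -156], [440, -128]]
now [0.4899 0.0968 0.3756] ty -3.7 | turn -0.594 (units) | shift before turn [-3.473  0.295  0.372] after turn [-3.235 -1.3    0.372] t=36.0
```

Request:
step_arm --motion "0 -0.2 0.03 0 0;0 -0.36 0.03 0 0;0 -0.38 0.03 0 0;0 -0.38 0.03 0 0;0 -0.38 0.03 0 0;0 -0.38 0.03 0 0;0 -0.38 0.03 0 0;0 -0.38 0.03 0.05 0;0 -0.36 0.03 0.1 0;0 -0.2 0.025 0.1 0;0 -0.073 0 0.1 0;0 0 0 0 -0.2"

```text
clock: 37.55
tool_pos: [0.4988, -0.4257, 0.3167]
eef_rot: [-2.111, -2.321, -0.001]
contact_force: [0.4, -0.4, 0.8]
finger_gap: 0.0854
grasp_force: 0.0
```

Request:
step_arm --motion "0 0 0 0 -0.2;0 0 0 0 -0.19;0 0 0 0 0;0 0 0 0 0"

```text
clock: 38.05
tool_pos: [0.4995, -0.4251, 0.3194]
eef_rot: [-1.74, -2.615, -0.0]
contact_force: [-0.1, 0.1, -0.2]
finger_gap: 0.0854
grasp_force: 0.0
```

```bash
python3 -W ignore - <<'E'
from h import *
go(.5005,-.426,.186,22.9)
d=cap("top"); save(d,"t3.png",(170,150,420,290),2.4)
E
```

```text
now [ 0.4995 -0.4251  0.3194] ty 22.7 | turn -0.004 (units) | shift before turn [-0.008  0.004  0.889] after turn [-0.008  0.004  0.889] t=38.0
```

View pics/t3.png

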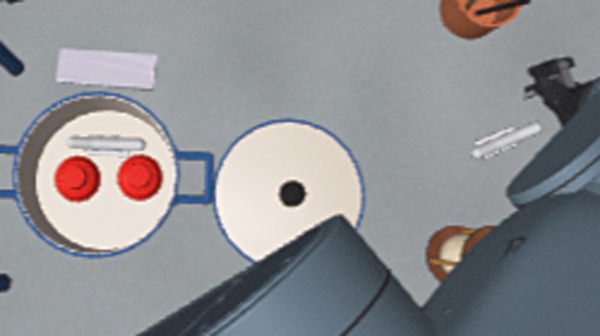

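The tin holds both caps, at (77,178) and (140,177), and cleat A at (107,144). Cleat B is still out at (507,140), so it's next.

Request:
step_arm --motion "0 -0.008 0.004 0.3 0;0 0 0 0.3 0;0 0 0 0.18 0;0 0 0 0.107 0;0 0 0 0 0;1 0 0 0 0;1 0 0 0 0;1 0 0 0 0;1 0 0 0 0;1 0 0 0 0;1 0 0 -0.2 0;1 0 0 -0.35 0" --force 50

```text
clock: 39.6
tool_pos: [0.4996, -0.426, 0.2669]
eef_rot: [-1.734, -2.612, -0.003]
contact_force: [0.8, -0.9, -1.1]
finger_gap: 0.014
grasp_force: 49.1
```

Request:
step_arm --motion "1 0 0 -0.35 0.2;1 0 0 -0.35 0.2;1 0 0 -0.05 0.19;1 0 0 0 0"

```text
clock: 40.1
tool_pos: [0.5004, -0.4267, 0.3823]
eef_rot: [2.29, 2.149, -0.0]
contact_force: [-0.8, 0.1, -2.0]
finger_gap: 0.0145
grasp_force: 49.1
```

```bash
python3 -c "
from h import *
go(.398,.097,.38,-3.7)"
```

```text
now [ 0.5004 -0.4267  0.3823] ty -3.6 | turn 0.001 (units) | shift before turn [ 3.441 -0.903  0.011] after turn [ 3.44  -0.906  0.011] t=40.1
```

Request:
step_arm --motion "1 0.2 -0.05 0 0;1 0.34 -0.09 0 0;1 0.36 -0.1 0 0;1 0.36 -0.1 0 0;1 0.36 -0.1 0 0;1 0.36 -0.1 0 0;1 0.36 -0.1 0 0;1 0.36 -0.1 0 0;1 0.36 -0.08 0 0;1 0.24 -0.06 0 0;1 0.14 -0.023 0 0;1 0 0 0 0"

```text
clock: 41.6
tool_pos: [0.3979, 0.0981, 0.3804]
eef_rot: [-2.285, -2.153, 0.003]
contact_force: [0.3, -0.3, -1.9]
finger_gap: 0.0144
grasp_force: 49.1
```

```bash
python3 -c "
from h import *
go(.398,.097,.244,-3.7)"
```

```text
now [0.3979 0.0981 0.3804] ty -3.4 | turn 0.007 (units) | shift before turn [-0.007  0.004  0.909] after turn [-0.007  0.004  0.909] t=41.6
```

Request:
step_arm --motion "1 -0.006 0.005 0.3 0;1 0 0 0.3 0;1 0 0 0.21 0;1 0 0 0.1 0;1 0 0 0 0;0.6 0 0 0 0;0.6 0 0 0 0;0.6 0 0 0 0;0.6 0 0 -0.2 0;0.6 0 0 -0.35 0;0.6 0 0 -0.3 0;0 0 0 0 0"

```text
clock: 43.1
tool_pos: [0.4003, 0.0954, 0.3759]
eef_rot: [2.288, 2.146, 0.007]
contact_force: [0.6, -0.2, -0.2]
finger_gap: 0.0509
grasp_force: 0.0
```

Request:
step_arm --motion "0 -0.2 0 0 0;0 -0.3 0 0 0;0 -0.35 0 0 0;0 -0.35 0 0 0;0 -0.35 0 0 0;0 -0.35 0 0 0;0 -0.35 0 0 0;0 -0.35 0 0 0;0 -0.2 0 0 0;0 0 0 0 0"

```text
clock: 44.35
tool_pos: [0.3711, -0.3252, 0.3709]
eef_rot: [-2.293, -2.143, 0.0]
contact_force: [0.7, -0.3, -0.7]
finger_gap: 0.0853
grasp_force: 0.0
```

```bash
python3 -W ignore - <<'E'
from f import *
save(d,"t4.png",(170,150,420,290),2.4)
go(.4285,-.1418,.25)
# tin rim: points near z=.13
m=np.zeros(P.shape[:2],bool); m[150:280,150:265]=1
m&=(P[...,2]>.124)&(P[...,2]<.136); p=P[m]*1000
h=cv2.convexHull(p[:,:2].astype(np.float32))[:,0]; print('rim',cv2.minEnclosingCircle(h),circ(h),len(p))
m=np.zeros(P.shape[:2],bool); m[170:270,255:335]=1
m&=(P[...,2]>.006)&(P[...,2]<.045)&white(c.astype(int)); p=P[m]*1000
h=cv2.convexHull(p[:,:2].astype(np.float32))[:,0]; print('lid',cv2.minEnclosingCircle(h),circ(h),len(p))
E
```

```text
cap neck none
cap neck 78 mean [0.4418 0.132  0.0558] rect c [441.6 132.4] size [26.9 27.4] axis deg 110.3 corners [[422, 133], [441, 113], [461, 132], [442, 152]]
cap neck 72 mean [0.4423 0.0515 0.056 ] rect c [442.   51.1] size [24.4 27.3] axis deg 107.3 corners [[429, 64], [430, 37], [455, 38], [454, 65]]
cleatA none
cleatB none
wedge 565 mean [0.5917 0.0997 0.0195] rect c [592.6 101.1] size [130.   45.2] axis deg 84.7 corners [[564, 38], [609, 34], [621, 164], [576, 168]]
lid knob 72 mean [ 0.4281 -0.1414  0.0576] rect c [ 428.6 -142. ] size [24.1 28.1] axis deg 99.2 corners [[416, -128], [417, -156], [441, -156], [441, -128]]
now [ 0.3713 -0.3237  0.371 ] ty -3.8 | turn 0.000 (units) | shift before turn [1.233 0.302 0.81 ] after turn [1.233 0.302 0.81 ] t=44.4
rim ((453.374267578125, 158.2724151611328), 159.46328735351562) (array([452.7998, 159.0098]), np.float64(150.8426)) 514
lid ((442.23504638671875, -185.76007080078125), 141.6309051513672) (array([ 424.5112, -163.6112]), np.float64(112.2511)) 2821
```

View pics/t4.png

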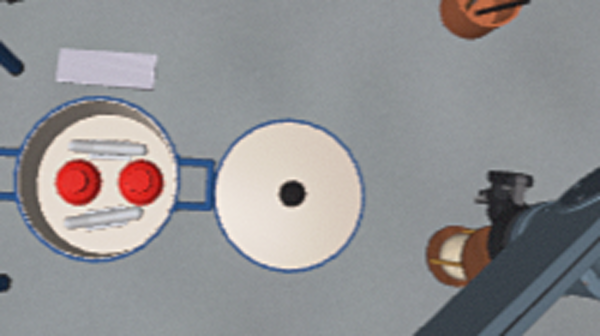

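All four fittings are in the tin: caps at (77,182) and (140,182), cleats at (107,148) and (103,216). The tin seems to have shifted slightly, so I'll re-fit its rim.

```bash
cat > rim.py <<'E'
from h import *
def rim(P,c,g):
    g=np.array(g)
    for _ in range(8):
        r=np.hypot(P[...,0]-g[0],P[...,1]-g[1]); a=np.arctan2(P[...,1]-g[1],P[...,0]-g[0])
        m=(P[...,2]>.12)&(P[...,2]<.138)&(r>.08)&(r<.1)&(abs(abs(a)-np.pi/2)>.42)
        p=P[m]; s=circ(p); g=s[0]
    print('rim',s,len(p)); return g
E
python3 -W ignore - <<'E'
from rim import *
d=cap("top");P,c=cloud(d),d["color"]
rim(P,c,(.4435,.093))
blob(P,c,(242,205,262,245),(.10,.125),blue,'handle')
r=rim  # lid from first-principles: knob and lid outer edge
g=np.array([.4285,-.1418])
for _ in range(5):
    q=np.hypot(P[...,0]-g[0],P[...,1]-g[1]); m=(q>.09)&(q<.105)&blue(c.astype(int))&(P[...,2]<.03)&(P[...,2]>0); s=circ(P[m]); g=s[0]
print('lid',s,m.sum())
E
```

```text
rim (array([0.441 , 0.0962]), np.float64(0.0933)) 384
handle 143 mean [ 0.4349 -0.0229  0.1138] rect c [437.1 -17.2] size [45.1 64.8] axis deg 179.8 corners [[404, -39], [469, -41], [470, 4], [405, 6]]
lid (array([ 0.4281, -0.1429]), np.float64(0.0984)) 225
```

Request:
step_arm --motion "0 0.2 0.05 0 0;0 0.25 0.06 0 0;0 0.3 0.07 0 0;0 0.25 0.06 0 0;0 0.18 0.05 0.1 0;0 0.05 0.01 0.2 0;0 0 0 0.1 0;0 0 0 0 0;0 0 0 0 0"

```text
clock: 45.58
tool_pos: [0.429, -0.1415, 0.3132]
eef_rot: [2.291, 2.149, 0.0]
contact_force: [0.6, -0.1, -0.4]
finger_gap: 0.0856
grasp_force: 0.0
```

```bash
python3 -c "
from h import *
go(.4282,-.1418,.204)"
```

```text
now [ 0.429  -0.1415  0.3132] ty -3.7 | turn 0.000 (units) | shift before turn [-0.002 -0.006  0.728] after turn [-0.002 -0.006  0.728] t=45.6
```

Request:
step_arm --motion "0 -0.002 -0.006 0.25 0;0 0 0 0.22 0;0 0 0 0.15 0;0 0 0 0.09 0;0 0 0 0.015 0;1 0 0 0 0;1 0 0 0 0;1 0 0 0 0;1 0 0 0 0;1 0 0 0 0;1 0 0 -0.12 0;1 0 0 -0.3 0" --force 60

```text
clock: 47.08
tool_pos: [0.4271, -0.1416, 0.2659]
eef_rot: [-2.288, -2.144, 0.002]
contact_force: [0.6, -0.1, -2.5]
finger_gap: 0.0322
grasp_force: 60.0
```

Request:
step_arm --motion "1 0 0 -0.3 0;1 0 0 -0.3 0;1 0 0 -0.28 0;1 0.15 0 0 0;1 0.25 0 0 0;1 0.25 0 0 0;1 0.25 0 0 0;1 0.25 0 0 0;1 0.2 0 0 0;1 0.14 0 0 0;1 0.08 0 0 0;1 0 0 0 0"

```text
clock: 48.58
tool_pos: [0.4432, 0.0932, 0.3987]
eef_rot: [-2.291, -2.15, 0.001]
contact_force: [-0.2, -0.6, -2.4]
finger_gap: 0.0326
grasp_force: 60.4
```

Request:
step_arm --motion "1 0 0 0 0;1 0 0 0 0"

```text
clock: 48.82
tool_pos: [0.4434, 0.0921, 0.3988]
eef_rot: [2.293, 2.147, -0.0]
contact_force: [0.8, 0.1, -2.2]
finger_gap: 0.0323
grasp_force: 60.4
```

```bash
python3 -W ignore - <<'E'
from h import *
go(.441,.0965,.327)
d=cap("top");P,c=cloud(d),d["color"]
g=np.array([.443,.098])
blob(P,c,(195,170,290,270),(.24,.32),None,'?')
for _ in range(5):
    q=np.hypot(P[...,0]-g[0],P[...,1]-g[1]); m=(q>.085)&(q<.107)&blue(c.astype(int))&(P[...,2]<.24)&(P[...,2]>.18); s=circ(P[m]); g=s[0]
print('lid',s,m.sum())
E
```

```text
now [0.4434 0.0921 0.3988] ty -3.8 | turn 0.000 (units) | shift before turn [ 0.028 -0.018  0.479] after turn [ 0.028 -0.018  0.479] t=48.8
? 13 mean [0.3956 0.1038 0.3135] rect c [393.3 100.7] size [17.2  8.5] axis deg 65.3 corners [[385, 96], [392, 91], [402, 106], [394, 110]]
lid (array([0.4438, 0.0919]), np.float64(0.0979)) 168
```

Request:
step_arm --motion "1 0.028 -0.018 0 0;1 0 0 0.12 0;1 0 0 0.15 0;1 0 0 0.1 0;1 0 0 0.05 0;1 0 0 0.03 0;1 0 0 0.02 0;1 0 0 0 0"

```text
clock: 49.88
tool_pos: [0.4411, 0.0972, 0.3286]
eef_rot: [2.292, 2.148, 0.0]
contact_force: [0.8, 0.2, -1.8]
finger_gap: 0.0325
grasp_force: 60.4
```

Request:
step_arm --motion "1 0 0 0.012 0;1 0 0 0.006 0;1 0 0 0 0"

```text
clock: 50.25
tool_pos: [0.4411, 0.0972, 0.3268]
eef_rot: [2.291, 2.148, 0.001]
contact_force: [-1.7, -0.4, 6.4]
finger_gap: 0.0323
grasp_force: 61.1
```

Request:
step_arm --motion "0 0 0 0 0;0 0 0 0 0;0 0 0 0 0;0 0 0 -0.15 0;0 0 0 -0.25 0;0 -0.25 0 0 0;0 -0.35 0 0 0;0 -0.35 0 0 0;0 -0.35 0 0 0;0 -0.35 0 0 0;0 -0.25 0 0 0;0 0 0 0 0"

```text
clock: 51.75
tool_pos: [0.4223, -0.1896, 0.3855]
eef_rot: [2.296, 2.144, -0.001]
contact_force: [-1.3, 0.2, -0.1]
finger_gap: 0.0858
grasp_force: 0.0
```

```bash
python3 -W ignore - <<'E'
from h import *
d=cap("top");P,c=cloud(d),d["color"]; save(d,"t5.png",(100,130,300,270),3)
blob(P,c,(195,180,280,270),(.165,.20),None,'knob')
blob(P,c,(232,200,272,250),(.10,.123),blue,'handle')
p=blob(P,c,(150,170,280,270),(.125,.16),white,'lid')
q=p[np.hypot(p[:,0]-.441,p[:,1]-.0965)>.06]; A=np.c_[q[:,:2],np.ones(len(q))]; print('plane',np.linalg.lstsq(A,q[:,2],rcond=None)[0][:2].round(4), q[:,2].mean())
lav=lambda c:(c[...,0]>165)&(c[...,2]>c[...,1]+4)
blob(P,c,(185,145,250,185),(.003,.05),lav,'wedge')
go(.4373,-.0158,.3)
E
```

```text
knob 128 mean [0.4415 0.0969 0.1788] rect c [441.8  96.6] size [29.5 31.6] axis deg 78.9 corners [[427, 112], [427, 81], [457, 81], [456, 112]]
handle 135 mean [ 0.4351 -0.0241  0.1135] rect c [437.1 -18.5] size [42.2 64.4] axis deg 177.2 corners [[404, -39], [469, -41], [470, 2], [406, 4]]
lid 3633 mean [0.4402 0.097  0.1395] rect c [441.7  97. ] size [188.7 191.7] axis deg 104.5 corners [[346, 191], [349, 0], [537, 3], [535, 194]]
plane [0.0014 0.001 ] 0.13782611070653633
wedge 531 mean [0.5929 0.1007 0.0192] rect c [592.6 101.1] size [129.8  44.5] axis deg 86.3 corners [[565, 38], [609, 34], [620, 164], [576, 168]]
now [ 0.4223 -0.1882  0.3854] ty -3.9 | turn 0.000 (units) | shift before turn [1.153 0.022 0.57 ] after turn [1.153 0.022 0.57 ] t=51.8
```

View pics/t5.png

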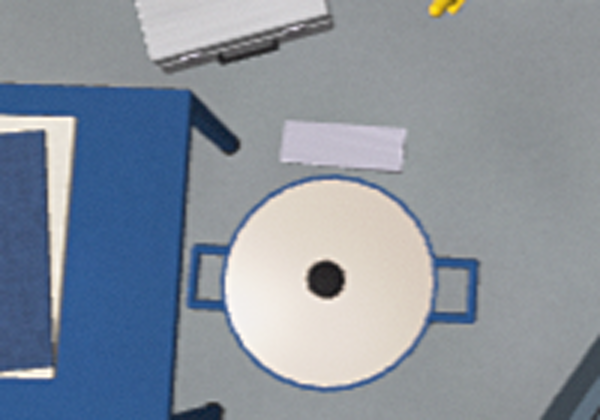

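Lid is seated level (knob at (326,279)), and the wedge hasn't moved from (343,146). Next: grip the near handle at (457,290).

Request:
step_arm --motion "0 0.2 0 0 -0.03;0 0.3 0.01 0 0;0 0.3 0.01 0 0;0 0.2 0 0.1 0;0 0.14 0 0.15 0;0 0.01 0 0.15 0;0 0 0 0 0;0 0 0 0 0"

```text
clock: 52.8
tool_pos: [0.4335, -0.0146, 0.3264]
eef_rot: [2.266, 2.176, 0.001]
contact_force: [-0.9, -0.2, 0.3]
finger_gap: 0.0853
grasp_force: 0.0
```

```bash
python3 -c "
from h import *
go(.4373,-.016,.262)"
```

```text
now [ 0.4335 -0.0146  0.3264] ty -2.3 | turn 0.000 (units) | shift before turn [-0.008  0.026  0.429] after turn [-0.008  0.026  0.429] t=52.8
```

Request:
step_arm --motion "0 -0.008 0.026 0.1 0;0 0 0 0.15 0;0 0 0 0.12 0;0 0 0 0.055 0;0 0 0 0 0;1 0 0 0 0;1 0 0 0 0;1 0 0 0 0;1 0 0 0 0;1 0 0 0 0" --force 40

```text
clock: 54.05
tool_pos: [0.4372, -0.0165, 0.2631]
eef_rot: [2.266, 2.175, 0.0]
contact_force: [-3.3, -0.6, 7.2]
finger_gap: 0.0605
grasp_force: 41.5
```

```bash
python3 -c "
from h import *
go(.449,.144,.262)"
```

```text
now [ 0.4372 -0.0165  0.2631] ty -2.3 | turn 0.000 (units) | shift before turn [1.072 0.035 0.007] after turn [1.072 0.035 0.007] t=54.0
```

Request:
step_arm --motion "1 0.04 0 0 0;1 0.08 0.003 0 0;1 0.11 0.004 0 0;1 0.12 0.004 0 0;1 0.12 0.004 0 0;1 0.12 0.004 0 0;1 0.12 0.004 0 0;1 0.12 0.004 0 0;1 0.1 0.004 0 0;1 0.08 0.004 0 0;1 0.05 0 0 0;1 0.01 0 0 0"

```text
clock: 55.55
tool_pos: [0.4497, 0.1428, 0.2631]
eef_rot: [2.262, 2.174, -0.002]
contact_force: [-0.7, -10.3, 5.7]
finger_gap: 0.0607
grasp_force: 43.1
```

Request:
step_arm --motion "1 0 0 0 0;1 0 0 0 0;0 0 0 0 0;0 0 0 0 0;0 0 0 0 0;0 0 0 -0.15 0;0 0 0 -0.3 0;0 0 0 -0.3 0;0 -0.35 0 0 0;0 -0.35 0 0 0;0 -0.35 0 0 0;0 -0.35 0 0 0"

```text
clock: 57.05
tool_pos: [0.4401, -0.0674, 0.3746]
eef_rot: [2.266, 2.175, 0.001]
contact_force: [1.0, -0.5, 0.6]
finger_gap: 0.0852
grasp_force: 0.0
```

Request:
step_arm --motion "0 -0.35 0 0 0;0 -0.35 0 0 0;0 -0.35 0 0 0;0 0 0 0 0"

```text
clock: 57.55
tool_pos: [0.4337, -0.2267, 0.3742]
eef_rot: [2.271, 2.169, -0.001]
contact_force: [0.9, 0.3, -1.1]
finger_gap: 0.0857
grasp_force: 0.0
```

```bash
python3 -W ignore - <<'E'
from h import *
d=cap("top");P,c=cloud(d),d["color"]; save(d,"t6.png",(100,130,300,270),3)
blob(P,c,(185,205,210,240),(.10,.123),blue,'handle')
lav=lambda c:(c[...,0]>165)&(c[...,2]>c[...,1]+4)
blob(P,c,(185,145,250,190),(.003,.05),lav,'wedge')
q=P[160:260,120:200][white(c[160:260,120:200].astype(int))]; q=q[(q[:,2]>.125)&(q[:,2]<.15)]
A=np.c_[q[:,:2],np.ones(len(q))]; print('lid plane',np.linalg.lstsq(A,q[:,2],rcond=None)[0][:2].round(4), q[:,2].mean(), len(q))
h=cv2.convexHull((q[:,:2]*1000).astype(np.float32))[:,0]; print(circ(h[h[:,1]<200]))
print(manip.observe()["tool_pos"])
E
```

```text
handle 147 mean [0.4499 0.136  0.1138] rect c [449.3 140.3] size [43.2 64.7] axis deg 178.5 corners [[416, 120], [480, 117], [483, 160], [418, 164]]
wedge 567 mean [0.5917 0.0995 0.0196] rect c [592.2 101.2] size [130.   44.9] axis deg 84.4 corners [[564, 38], [609, 34], [620, 164], [575, 168]]
lid plane [0.0021 0.0806] 0.1388149966270403 1310
(array([454.8537, 254.253 ]), np.float64(94.3681))
[ 0.43362702 -0.22476541  0.37402511]
```

View pics/t6.png

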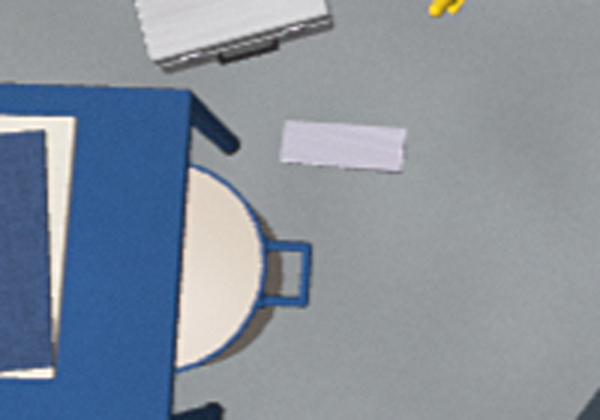

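Tin is back between the legs with its handle at (290,273). The wedge is still at (343,146), so I'll fetch it.

```bash
python3 -c "
from h import *
go(.5897,.069,.30,-5.0)"
```

```text
now [ 0.4336 -0.2248  0.374 ] ty -2.5 | turn 0.055 (units) | shift before turn [2.002 0.953 0.494] after turn [2.041 0.866 0.494] t=57.6
```

Request:
step_arm --motion "0 0 0 0 0.055;0 0.18 0.08 0 0;0 0.3 0.13 0 0;0 0.32 0.14 0 0;0 0.32 0.14 0 0;0 0.32 0.14 0 0;0 0.3 0.12 0.1 0;0 0.18 0.08 0.15 0;0 0.12 0.036 0.15 0;0 0 0 0.1 0;0 0 0 0 0;0 0 0 0 0"

```text
clock: 59.1
tool_pos: [0.5891, 0.07, 0.3003]
eef_rot: [2.313, 2.124, 0.001]
contact_force: [0.2, 0.4, -0.7]
finger_gap: 0.0851
grasp_force: 0.0
```

```bash
python3 -c "
from h import *
go(.5897,.069,.1795,-5.0)"
```

```text
now [0.5891 0.07   0.3003] ty -4.9 | turn 0.003 (units) | shift before turn [-0.006  0.004  0.805] after turn [-0.006  0.004  0.805] t=59.1
```

Request:
step_arm --motion "0 -0.006 0.004 0.25 0;0 0 0 0.25 0;0 0 0 0.2 0;0 0 0 0.1 0;0 0 0 0 0;1 0 0 0 0;1 0 0 0 0;1 0 0 0 0;1 0 0 0 0;1 0 0 0 0;1 0 0 -0.1 0;1 0 0 -0.1 0" --force 40

```text
clock: 60.6
tool_pos: [0.5895, 0.0697, 0.2103]
eef_rot: [-2.313, -2.125, 0.0]
contact_force: [0.3, -0.2, -1.6]
finger_gap: 0.043
grasp_force: 41.3
```

Request:
step_arm --motion "1 -0.2 0 0 0;1 -0.25 0 0 0;1 -0.2 0 0 0;1 0 -0.2 0 -0.05;1 0 -0.28 0 0;1 0 -0.28 0 0;1 0 -0.15 0 0;1 0 0 0 0;1 0 0 0 0"

```text
clock: 61.72
tool_pos: [0.4465, -0.0206, 0.2104]
eef_rot: [2.269, 2.169, 0.003]
contact_force: [0.6, -0.7, -1.9]
finger_gap: 0.0429
grasp_force: 41.6
```

```bash
python3 -c "
from h import *
go(.4411,-.022,.2095,-2.7)
go(.4446,.0542,.2095,-2.7)"
```

```text
now [ 0.4465 -0.0206  0.2104] ty -2.6 | turn 0.002 (units) | shift before turn [-0.011 -0.035  0.006] after turn [-0.011 -0.035  0.006] t=61.7
now [ 0.4465 -0.0206  0.2104] ty -2.6 | turn 0.002 (units) | shift before turn [ 0.497 -0.035  0.005] after turn [ 0.497 -0.036  0.005] t=61.7
```

Request:
step_arm --motion "1 0 -0.035 0.1 0;1 0 0 0.08 0;1 0 0 0.018 0;1 0 0 0 0;1 0.06 0 0 0;1 0.12 0 0 0;1 0.12 0 0 0;1 0.12 0 0 0;1 0.06 0 0 0;1 0.015 0 0 0;1 0 0 0 0;1 0 0 0 0"

```text
clock: 63.22
tool_pos: [0.4453, 0.0539, 0.1808]
eef_rot: [2.267, 2.169, 0.003]
contact_force: [-0.2, -2.0, 7.8]
finger_gap: 0.0434
grasp_force: 42.8
```

Release and retreat, then check.

Request:
step_arm --motion "0 0 0 0 0;0 0 0 0 0;0 0 0 0 0;0 0 0 -0.15 0;0 0 0 -0.3 0;0 -0.2 0 -0.3 0;0 -0.35 0 -0.3 0;0 -0.35 0 -0.2 0;0 -0.35 0 0 0;0 -0.35 0 0 0;0 -0.35 0 0 0;0 0 0 0 0"

```text
clock: 64.72
tool_pos: [0.43, -0.2363, 0.3626]
eef_rot: [2.276, 2.165, -0.001]
contact_force: [0.1, 1.2, 0.0]
finger_gap: 0.0854
grasp_force: 0.0
```

```bash
python3 -W ignore - <<'E'
from h import *
d=cap("top");P,c=cloud(d),d["color"]; save(d,"t7.png",(100,130,300,270),3)
blob(P,c,(185,205,210,240),(.10,.123),blue,'handle')
lav=lambda c:(c[...,0]>165)&(c[...,2]>c[...,1]+4)
blob(P,c,(195,208,250,245),(.003,.05),lav,'wedge')
s=manip.observe(); print(s["tool_pos"],s["clock"],s["contact_force"])
E
```

```text
handle 144 mean [0.4499 0.1368 0.1139] rect c [449.1 140.3] size [43.1 64.7] axis deg 178.5 corners [[416, 121], [480, 117], [483, 160], [418, 164]]
wedge 528 mean [0.4474 0.078  0.0208] rect c [447.9  84.2] size [132.1  45.4] axis deg 87.2 corners [[424, 19], [469, 18], [472, 150], [426, 151]]
[ 0.42989496 -0.23438551  0.36239875] 64.775 [ 0.06124449  0.91160656 -0.70055151]
```

View pics/t7.png

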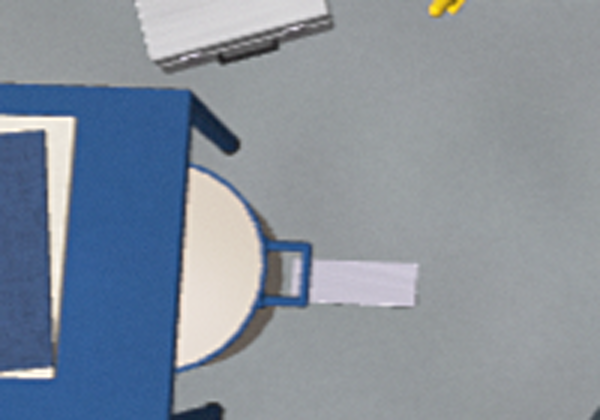

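The wedge lies below the handle at (360,283), tip about 10 mm from the wall, and the handle and tin haven't moved. Handing in.

```bash
python3 -c "
from workcell import manip
print(manip.job_done())"
```

```text
the job is handed in; nothing more can be done
None
```

I handed the job in at about 65 s with no verdict returned; by my last camera checks, all four fittings are in the lidded tin, the tin is back under the riser, and the wedge chocks it about 10 mm from the wall.

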